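Press the probe slide onto the board in the programming case

TASK

The circuit board in the programming case is waiting to have its firmware written. Swing the lid up by its bow handle until it lies back on its stop, then take hold of the probe slide, which has an upright grip plate, and push it along its rail towards the board until you feel the spring ball click into the notch, without forcing it past the click. The contact pins push back harder than the ball can hold, so finish with the slide still in the fingers, held at the notch, and leave the things lying round the case where they are.

Things in the scene. Friction and masses are not known exactly. Their poses are not given: they have to be found in the camera images.
- case: grey instrument case fixed on the bench: tray 160 (x) x 320 (y) x 65 mm, 4 mm walls, two undone latches on its front; origin at the centre of its underside on the bench, x from front (latches, robot's side) to back (hinges), y along its length, z up. Inside: dark grey deck 26 mm above the bench; at the back left a black programmer module, top at 48 mm
- lid (a joint): angle of the case's lid: 0 shut, 1.75 rad lying back on its stop lugs, away from the robot, where it stays by its weight (0.3 to 0.45 kg); let go below about 1.4 rad it falls shut. A shell 160 x 320 x 22 mm hinged along the case's back top edge; its outside is 87 mm above the bench when shut; its front edge is 30 mm in front of the handle bar
- lid_handle (a point): middle of the bar of the black bow handle on the lid: round bar 10 mm thick, 88 mm long along the case's y, its centre 34 mm above the lid's outside (29 mm clear under it), 130 mm in front of the hinge line. It turns with the lid; being round, it rolls between the fingers as the lid swings
- lid_hinge (a point): point on the lid's hinge line midway along the case, 65 mm above the bench; the hinge line runs along the case's y
- probe_slide: carriage on a steel rail in the case; slides only along the case's y, to +y towards the board; rubs with about 1 N. Origin on the rail, 34 mm above the bench; bearing block 30 (x) x 42 (y) mm, top 46 mm above the bench. A black head at its left end carries a row of brass spring pins; a steel detent bar with one notch runs along its back side
- slide_grip (a point): in the middle of the slide's upright aluminium grip plate, 7 mm under its top: plate 10 mm thick along the case's y, 24 mm wide along x, rising from 47 to 77 mm above the bench; this point is at 70 mm. Grip it across the 10 mm. Beside it nothing within 20 mm is higher than 50 mm once the lid is open
- notch (a point): middle of the notch (7.6 mm wide) in the slide's detent bar, on the bar's back face, 40 mm above the bench; moves with the slide. Over the last 6 mm before the click the pins touch the board's edge and push back with about 7 N
- plunger (a point): where the spring plunger's ball (10 mm, in a steel block behind the bar, fixed to the nest) meets the detent bar. The ball clicks about 2 mm deep into the notch when notch stands here along the case's y; at the start the notch is 25 to 80 mm short (-y). The push needed falls by about 1.5 N as the ball drops in, then rises by 4 N; let go, the pins drive the slide back out
- nest: steel plate with a green circuit board (70 x 100 mm) on it, fixed on the case's deck at its left end, clamped at a different place along the deck each time; origin on the deck under the middle of the board, axes as the case's; a long tongue to the right carries the plunger block. Board parts rise to 53 mm above the bench
- cutters_yellow: flush cutters with yellow grips, 140 x 113 x 12 mm, lying left of the case; leave alone; origin at the centre of their underside
- tape_black: roll of black tape, 60 mm across, 18 mm high, lying right of the case; leave alone; origin at the centre of its underside
- driver_green: small screwdriver with green handle, 132 mm long, 15 mm thick, lying behind the case; leave alone; origin at the centre of its underside

How it is judged:
By the outcome, as a careful person would: the job done as asked, in the order asked, and still so for the second after the job is handed in, while the arm keeps its last pose, push and grip.
It also fails if it takes over 72 s, if anything falls off the work surface, if the arm or the gripper's body presses on something with over 40 N, if the wrist force passes 120 N, or if a joint passes its speed limit or range.

ROBOT

A 6-joint arm with a two-finger parallel gripper is mounted at the origin on a cart in front of the work surface, level with it; the furniture and walls round the work are solid. World frame = base frame: x ahead of the robot, y to its left, z up, the work surface at z = 0. Lengths are in mm, angles in rad, forces in N, time in s.
With the tool pointing down it reaches from about 350 to 975 mm from the base axis. Payload 7.1 kg.
Tool frame: the origin (TCP) lies midway between the tips of the shut fingers; the grasp point (between the pads) lies ctrl.grip_point_offset behind it (ctrl.grip_point_offset is the distance from the TCP to the grasp point, in mm); z points along the fingers, y is the line along which they close (so a half turn about z gives the same grasp; the last joint's range is limited). The gripper opens to 88 mm and grips with 3 to 60 N. Pads are 20 mm wide; open, the fingers measure 115 mm over their backs; the gripper's body (75 mm by 178 mm) begins 61 mm behind the grasp point.
Start: joints at [-0.019, 0.423, 1.63, -0, 1.089, -0.019], TCP at [624.984, 0.026, 222.675] pointing down, gripper open.
Joint ranges: [-3, 3], [-0.9, 2.11], [0.09, 2.58], [-1.31, 4.45], [0.11, 2.69], [-2.54, 2.54]. Speed limits (rad/s): [2.39, 2.39, 3.01, 3.14, 3.14, 3.14].

INTERFACE

Orientations are given as a rotation vector (axis times angle).
In Python, from workcell import ctrl gives the robot as it stands.
- The arm moves only by the tool apply_moves, never from a script. Its argument "targets" is a list of rows, each an object of numbers: "tx", "ty", "tz": the shift along the world's x, y, z in m; "spin": the turn about the world's z in degrees. In form: [{"tx": .., "ty": .., "tz": .., "spin": ..}, ...]. A call has exactly 8 rows; each row is the pose to reach, as a shift and turn from the pose commanded when the call began; what a row does not reach only later rows make up. A row lasts 1/10 s, in which the tool goes at most 50 mm and 8.59 degrees, less where a joint would pass 70% of its speed; a pose out of reach is approached as far as the arm can. A call with a gripper value outside its range is refused whole. "gripper" is the closure, from -1 (fully open) to 1 (shut), set as the call begins (left out, the last holds). The fingers move at their own pace and stop on an object; the grip force is fixed at half the most. Time passes only in rows, so rows that repeat a pose let the fingers close, or fill a call up. It gives the time, the measured TCP pose, the force, the opening and the grip force at its end, in the units of the state.
- ctrl.get_obs(): the state, without advancing time (a new reading comes with each control period).
- ctrl.get_image(name): name is "scene" or "side" or "wrist"; returns the picture (480x640x3 uint8, red, green, blue); there is no depth.
- ctrl.get_calibration(name): a dict with "fov_y" (degrees; the focal length in pixels is half the picture's height over the tangent of half this angle, whatever the lens; pixels are square), "cx", "cy" (the principal point, pixels), "rvec" (rotation vector, rad) and "tvec" (3), from world to camera coordinates, as OpenCV has them. Camera axes: x right, y down, z forward; pixel columns grow to the right and rows downward; lengths in mm; the calibration is good to about 2 mm. A picture is of the moment at which its call begins: read the wrist's pose just before it. get_calibration takes no time and is no camera call; for the wrist camera it gives the pose at the moment of the call.
- ctrl.close_job(): hands the job in; it is judged then, once.
Trained networks look in the newest picture that a camera, given by its name, has taken for a name from the list of things; names that differ only in an ending like _2 or _b are one class to them, and where a whole thing is asked for, a point or a joint stands for the part that bears it (a point fixed in the world has none). Each returns a list of dicts, best first, with "score" (0 to 1); they miss things now and then, are a little off and sometimes report something else, mostly with a low value. They report only what shows in the picture. A call takes as long as a camera call.
- ctrl.outline_of(name, camera): "pixels" (480x640 bool, what is visible of it) and "box" ([left, top, right, bottom] in pixels, round what is visible of it).
- ctrl.pinpoint(name, camera): "uv" ([column, row] in pixels: a listed point, or the origin of a listed thing).
The state is a dict: "t": time; "qpos": joint angles; "qvel": joint speeds; "joint_torque": joint torques, N m; "ee_pos": TCP position; "orientation": TCP orientation; "ft_force": force on the tool from outside, world axes, zero at the start; "moment": the same for the moment, N m; "width": finger opening in mm; "grasp_force": force on a finger pad.
Only numpy, scipy, OpenCV 4.12 (cv2) and the standard library are available. Lean on these libraries where they do the work, as an engineer would, in place of code of your own. Each camera call takes 0.05 s, during which the arm holds its last target. There are 200 camera calls.

## Working session

There is one attempt and no reset: what is moved stays moved. The work goes in short steps, Python scripts to look and compute and a tool call to move; the robot and the scene stay as the last step left them, time stands still between calls to the robot, and variables do not carry over. Pictures are saved under pics/ and viewed, at most 10 in all, crops included, and the job is handed in when it is done.

Besides the shell and the picture viewer there is one more tool, called after "Call:" as a command line: name --argument value ..., lists and objects as JSON in quotes. apply_moves: Moves the arm, as the interface text tells. Its arguments: {"type":"object","properties":{"targets":{"type":"array"},"gripper":{"type":"number"}},"required":["targets"]}

```bash
mkdir -p pics; cat > h.py <<'E'
import numpy as np, cv2
from workcell import ctrl
from scipy.spatial.transform import Rotation as R
def cal(c):
    k=ctrl.get_calibration(c); f=240/np.tan(np.radians(k['fov_y'])/2)
    return f,k['cx'],k['cy'],R.from_rotvec(np.ravel(k['rvec'])).as_matrix(),np.ravel(k['tvec'])
def ray(c,uv):
    f,cx,cy,Rm,t=cal(c); d=Rm.T@np.array([(uv[0]-cx)/f,(uv[1]-cy)/f,1]); return -Rm.T@t,d/np.linalg.norm(d)
def atz(c,uv,z):
    o,d=ray(c,uv); return o+d*(z-o[2])/d[2]
def tri(obs):
    A=0;b=0
    for c,uv in obs:
        o,d=ray(c,uv);P=np.eye(3)-np.outer(d,d);A=A+P;b=b+P@o
    p=np.linalg.solve(A,b); return p,[np.linalg.norm((np.eye(3)-np.outer(d,d))@(p-o)) for o,d in [ray(c,u) for c,u in obs]]
def proj(c,p):
    f,cx,cy,Rm,t=cal(c); q=Rm@np.asarray(p,float)+t; return np.array([f*q[0]/q[2]+cx,f*q[1]/q[2]+cy])
E
python3 - <<'E'
from h import *
np.set_printoptions(precision=1,suppress=True)
print(ctrl.grip_point_offset, ctrl.get_obs())
ims=[]
for c in ['scene','side','wrist']:
    ims.append(ctrl.get_image(c))
    print(c,-cal(c)[3].T@cal(c)[4],cal(c)[0])
    for n in ['case','lid_handle','lid_hinge','lid','cutters_yellow','tape_black','driver_green']:
        try:
            r=ctrl.pinpoint(n,c) if n!='lid' else []
            for q in r[:2]: print(c,n,np.array(q['uv']),round(q['score'],2),atz(c,q['uv'],{'lid_handle':121,'lid_hinge':65}.get(n,0)))
        except Exception as e: print(n,e)
cv2.imwrite('pics/a.png',cv2.resize(np.vstack([np.hstack(ims[:2]),np.hstack([ims[2],0*ims[2]])])[:,:,::-1],(800,600)))
E
```

```text
18.700000000000003 {'t': 0.0, 'qpos': array([-0. ,  0.4,  1.6, -0. ,  1.1, -0. ]), 'qvel': array([ 0.,  0., -0., -0.,  0., -0.]), 'joint_torque': array([  0. , -54.5, -27.4,   0.1,   0. ,  -0. ]), 'ee_pos': array([624.4,   0. , 221.9]), 'orientation': array([-2.2, -2.2,  0. ]), 'ft_force': array([ 0.7, -0.7, -0.5]), 'moment': array([ 0., -0., -0.]), 'grasp_force': 0.0, 'width': 87.85494379164741}
scene [  59.5 -210.1  790.2] 537.1405020547817
scene case [359.3 334.5] 0.75 [525.2 -13.2  -0. ]
scene case [377.1 277.8] 0.15 [651.8  13.2   0. ]
scene lid_handle [349.3 313.6] 0.89 [479.3 -13.9 121. ]
scene lid_hinge [378.2 274.8] 0.85 [609.9  -4.   65. ]
scene cutters_yellow [223.6 291.6] 0.6 [487.  244.9   0. ]
scene tape_black [486.9 358.8] 0.9 [ 585.5 -219.5    0. ]
scene driver_green [395.2 228.9] 0.46 [784.   35.3   0. ]
side [ 521.  -591.7  597.2] 443.2913039158528
side case [284.3 327. ] 0.78 [527.8 -15.5   0. ]
side lid_handle [252.6 276.8] 0.75 [479.  -12.9 121. ]
side lid_hinge [324.3 294.8] 0.9 [601.4  -6.9  65. ]
side cutters_yellow [258.  245.8] 0.55 [479.2 244.7   0. ]
side cutters_yellow [252.6 275.1] 0.23 [468.3 139.8   0. ]
side tape_black [327.  425.7] 0.68 [ 581.3 -219.9    0. ]
side driver_green [407.8 299. ] 0.66 [774.8  36.5   0. ]
wrist [625.1  74.8 384. ] 384.9679720569215
wrist case [218.7 216.2] 0.62 [524.7 -11.4   0. ]
wrist lid_handle [109.2 251. ] 0.68 [476.1  -9.7 121. ]
wrist lid_hinge [295.6 227.2] 0.95 [606.8  -6.6  65. ]
wrist tape_black [281.9 389.1] 0.93 [ 583.9 -217.5    0. ]
wrist driver_green [466.6 170.7] 0.65 [773.1  34.3   0. ]
```

View pics/a.png

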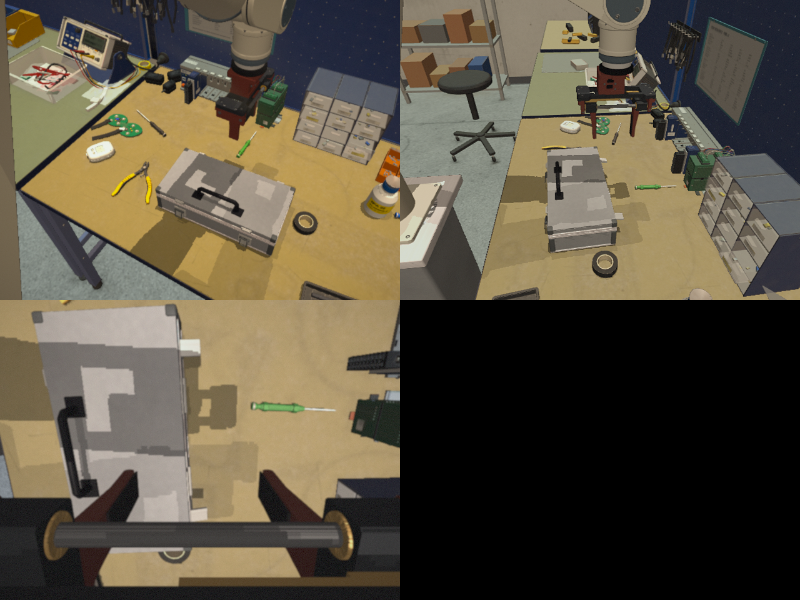

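The case is around (526,-12), slightly yawed. The scene view shows the handle at about (349,314) full-res and the lid shut. Next I'll measure the yaw and refine the handle position.

```bash
python3 - <<'E'
from h import *
np.set_printoptions(precision=1,suppress=True)
obs=[];obh=[]
for c in ['scene','side','wrist']:
    ctrl.get_image(c)
    r=ctrl.pinpoint('lid_handle',c); obs.append((c,r[0]['uv']))
    r=ctrl.pinpoint('lid_hinge',c); obh.append((c,r[0]['uv']))
    r=ctrl.outline_of('lid_handle',c)
    if r:
        m=r[0]['pixels']; ys,xs=np.nonzero(m); print(c,r[0]['box'],m.sum())
    for n,z in [('lid',87)]:
        r=ctrl.outline_of(n,c)
        if not r: continue
        m=r[0]['pixels'].astype(np.uint8); ys,xs=np.nonzero(m)
        print(n,c,r[0]['score'],r[0]['box'])
        # back edge/front edge by projecting visible boundary to z
        cs=max(cv2.findContours(m,0,2)[0],key=cv2.contourArea)
        W=np.array([atz(c,p[0],z)[:2] for p in cs]).astype(np.float32)
        print('rect',cv2.minAreaRect(W))
        sel=W[(abs(W[:,1]+10)<130)]
        for lo,hi in [(430,465),(590,630)]:
            s=sel[(sel[:,0]>lo)&(sel[:,0]<hi)]
            if len(s)>10: print(lo,np.degrees(np.arctan(np.polyfit(s[:,1],s[:,0],1)[0])),s[:,0].mean())
print(tri(obs),tri(obh))
E
```

```text
scene [250.0, 237.5, 472.1, 388.9] 18366
lid scene 0.62 [247.1, 234.0, 473.1, 395.5]
rect ((524.3857421875, -9.318557739257812), (174.71810913085938, 323.1817321777344), 2.721893548965454)
430 -2.490488688934857 438.5842
590 -2.693549623454312 609.66473
side [234.0, 233.4, 347.1, 376.5] 13382
lid side 0.7 [234.3, 231.9, 346.4, 381.3]
rect ((526.84765625, -17.842575073242188), (166.92434692382812, 338.65533447265625), 2.5191586017608643)
430 -2.9644974097404813 447.05597
590 -2.5471889944065977 607.81934
wrist [52.1, 5.7, 311.3, 404.7] 67923
lid wrist 0.67 [52.4, 3.0, 305.9, 406.3]
rect ((527.7379760742188, 17.15308380126953), (165.50460815429688, 273.23858642578125), 2.792424440383911)
430 -3.0943131947564377 447.55066
590 -1.9198504788439568 609.44476
(array([476.8, -10. , 123.5]), [np.float64(4.259905918159693), np.float64(4.009767909425009), np.float64(1.1969793112996927)]) (array([606.1,  -5.4,  62.8]), [np.float64(1.856654329473472), np.float64(1.4646700444417862), np.float64(0.729840002322234)])
```

Call:
apply_moves --targets '[{"tx": -0.04,"ty": -0.003,"tz": 0,"spin": 0.7},{"tx": -0.08,"ty": -0.006,"tz": 0,"spin": 1.4},{"tx": -0.12,"ty": -0.01,"tz": 0,"spin": 2},{"tx": -0.1475,"ty": -0.012,"tz": -0.01,"spin": 2.65},{"tx": -0.1475,"ty": -0.012,"tz": -0.05,"spin": 2.65},{"tx": -0.1475,"ty": -0.012,"tz": -0.09,"spin": 2.65},{"tx": -0.1475,"ty": -0.012,"tz": -0.12,"spin": 2.65},{"tx": -0.1475,"ty": -0.012,"tz": -0.12,"spin": 2.65}]' --gripper -1

```text
t: 2.6
ee_pos: [474.8, -11.9, 99.8]
orientation: [-2.166, -2.269, 0.007]
ft_force: [-0.5, 0.6, -0.5]
width: 87.6
grasp_force: 0.0
```

Call:
apply_moves --targets '[{"tx": 0,"ty": 0,"tz": 0,"spin": 0},{"tx": 0,"ty": 0,"tz": 0,"spin": 0},{"tx": 0,"ty": 0,"tz": 0,"spin": 0},{"tx": 0,"ty": 0,"tz": 0,"spin": 0},{"tx": 0,"ty": 0,"tz": 0,"spin": 0},{"tx": 0,"ty": 0,"tz": 0,"spin": 0},{"tx": 0,"ty": 0,"tz": 0,"spin": 0},{"tx": 0,"ty": 0,"tz": 0,"spin": 0}]' --gripper 1

```text
t: 3.4
ee_pos: [477.5, -12.0, 102.7]
orientation: [2.169, 2.272, 0.0]
ft_force: [0.3, -0.2, 0.5]
width: 27.5
grasp_force: 0.0
```

Call:
apply_moves --targets '[{"tx": 0,"ty": 0,"tz": 0,"spin": 0},{"tx": 0,"ty": 0,"tz": 0,"spin": 0},{"tx": 0,"ty": 0,"tz": 0,"spin": 0},{"tx": 0,"ty": 0,"tz": 0,"spin": 0},{"tx": 0,"ty": 0,"tz": 0,"spin": 0},{"tx": 0,"ty": 0,"tz": 0,"spin": 0},{"tx": 0,"ty": 0,"tz": 0,"spin": 0},{"tx": 0,"ty": 0,"tz": 0,"spin": 0}]'

```text
t: 4.2
ee_pos: [477.0, -12.0, 102.6]
orientation: [-2.169, -2.272, 0.001]
ft_force: [-4.0, -0.4, 2.6]
width: 8.9
grasp_force: 30.0
```

```bash
python3 - <<'E'
import numpy as np
# arc rows relative to grip pose; heading 2.65deg
a0=np.arctan2(56,-130);r=np.hypot(56,130)
for k in range(0,25):
    th=1.75*k/24; a=a0-th
    u=r*np.cos(a)+130; z=r*np.sin(a)-56
    print(k,round(th,3),np.round([u*np.cos(.0462),u*np.sin(.0462),z],1))
E
```

```text
0 0.0 [ 0.  0. -0.]
1 0.073 [4.4 0.2 9.3]
2 0.146 [ 9.5  0.4 18.3]
3 0.219 [15.2  0.7 26.9]
4 0.292 [21.6  1.  35. ]
5 0.365 [28.5  1.3 42.7]
6 0.438 [35.9  1.7 49.8]
7 0.51 [43.9  2.  56.4]
8 0.583 [52.3  2.4 62.3]
9 0.656 [61.1  2.8 67.7]
10 0.729 [70.3  3.2 72.4]
11 0.802 [79.8  3.7 76.4]
12 0.875 [89.6  4.1 79.7]
13 0.948 [99.5  4.6 82.3]
14 1.021 [109.7   5.1  84.1]
15 1.094 [119.9   5.5  85.2]
16 1.167 [130.2   6.   85.5]
17 1.24 [140.5   6.5  85.1]
18 1.312 [150.8   7.   84. ]
19 1.385 [160.9   7.4  82.1]
20 1.458 [170.9   7.9  79.5]
21 1.531 [180.6   8.4  76.1]
22 1.604 [190.1   8.8  72.1]
23 1.677 [199.3   9.2  67.3]
24 1.75 [208.1   9.6  61.9]
```

Gripped with small forces (width 8.9 mm, 30 N). Swinging it up.

Call:
apply_moves --targets '[{"tx": 0.0044,"ty": 0.0002,"tz": 0.0093,"spin": 0},{"tx": 0.0095,"ty": 0.0004,"tz": 0.0183,"spin": 0},{"tx": 0.0152,"ty": 0.0007,"tz": 0.0269,"spin": 0},{"tx": 0.0216,"ty": 0.001,"tz": 0.035,"spin": 0},{"tx": 0.0285,"ty": 0.0013,"tz": 0.0427,"spin": 0},{"tx": 0.0359,"ty": 0.0017,"tz": 0.0498,"spin": 0},{"tx": 0.0439,"ty": 0.002,"tz": 0.0564,"spin": 0},{"tx": 0.0523,"ty": 0.0024,"tz": 0.0623,"spin": 0}]'

```text
t: 5.0
ee_pos: [528.3, -9.6, 166.5]
orientation: [-2.167, -2.27, 0.005]
ft_force: [-11.5, -2.5, 11.2]
width: 9.0
grasp_force: 30.0
```

Call:
apply_moves --targets '[{"tx": 0.0082,"ty": 0.0004,"tz": 0.0066,"spin": 0},{"tx": 0.017,"ty": 0.0008,"tz": 0.012,"spin": 0},{"tx": 0.0265,"ty": 0.0013,"tz": 0.016,"spin": 0},{"tx": 0.0363,"ty": 0.0017,"tz": 0.0194,"spin": 0},{"tx": 0.0462,"ty": 0.0022,"tz": 0.022,"spin": 0},{"tx": 0.0564,"ty": 0.0027,"tz": 0.0238,"spin": 0},{"tx": 0.0666,"ty": 0.0031,"tz": 0.0249,"spin": 0},{"tx": 0.0769,"ty": 0.0036,"tz": 0.0252,"spin": 0}]'

```text
t: 5.8
ee_pos: [608.0, -6.1, 190.4]
orientation: [2.169, 2.272, 0.001]
ft_force: [-2.5, -4.0, 5.8]
width: 9.2
grasp_force: 30.0
```

Call:
apply_moves --targets '[{"tx": 0.0103,"ty": 0.0005,"tz": 0.0,"spin": 0},{"tx": 0.0206,"ty": 0.001,"tz": -0.001,"spin": 0},{"tx": 0.0307,"ty": 0.0014,"tz": -0.003,"spin": 0},{"tx": 0.0407,"ty": 0.0019,"tz": -0.0055,"spin": 0},{"tx": 0.0504,"ty": 0.0024,"tz": -0.009,"spin": 0},{"tx": 0.0599,"ty": 0.0028,"tz": -0.013,"spin": 0},{"tx": 0.0691,"ty": 0.0032,"tz": -0.018,"spin": 0},{"tx": 0.0775,"ty": 0.0036,"tz": -0.0234,"spin": 0}]'

```text
t: 6.6
ee_pos: [685.1, -2.4, 166.3]
orientation: [2.169, 2.272, 0.0]
ft_force: [-1.1, -4.3, 7.2]
width: 8.9
grasp_force: 29.9
```

Call:
apply_moves --targets '[{"tx": 0.002,"ty": 0,"tz": -0.0015,"spin": 0},{"tx": 0.003,"ty": 0,"tz": -0.002,"spin": 0},{"tx": 0.003,"ty": 0,"tz": -0.002,"spin": 0},{"tx": 0.003,"ty": 0,"tz": -0.002,"spin": 0},{"tx": 0.003,"ty": 0,"tz": -0.002,"spin": 0},{"tx": 0.003,"ty": 0,"tz": -0.002,"spin": 0},{"tx": 0.003,"ty": 0,"tz": -0.002,"spin": 0},{"tx": 0.003,"ty": 0,"tz": -0.002,"spin": 0}]'

```text
t: 7.4
ee_pos: [685.0, -2.3, 165.6]
orientation: [-2.167, -2.27, 0.005]
ft_force: [-13.9, -3.6, 14.6]
width: 9.5
grasp_force: 30.0
```

The stop is felt. Opening slightly to clear the bar.

Call:
apply_moves --targets '[{"tx": -0.003,"ty": 0,"tz": 0.002,"spin": 0},{"tx": -0.003,"ty": 0,"tz": 0.002,"spin": 0},{"tx": -0.003,"ty": 0,"tz": 0.002,"spin": 0},{"tx": -0.003,"ty": 0,"tz": 0.002,"spin": 0},{"tx": -0.003,"ty": 0,"tz": 0.002,"spin": 0},{"tx": -0.003,"ty": 0,"tz": 0.002,"spin": 0},{"tx": -0.003,"ty": 0,"tz": 0.002,"spin": 0},{"tx": -0.003,"ty": 0,"tz": 0.002,"spin": 0}]' --gripper 0.55

```text
t: 8.2
ee_pos: [684.2, -2.4, 166.7]
orientation: [-2.169, -2.272, -0.0]
ft_force: [0.3, -0.4, -0.3]
width: 19.8
grasp_force: 0.0
```

Call:
apply_moves --targets '[{"tx": 0,"ty": 0,"tz": 0.015,"spin": 0},{"tx": 0,"ty": 0,"tz": 0.035,"spin": 0},{"tx": 0,"ty": 0,"tz": 0.07,"spin": 0},{"tx": 0,"ty": 0,"tz": 0.105,"spin": 0},{"tx": -0.03,"ty": -0.01,"tz": 0.11,"spin": 0},{"tx": -0.07,"ty": -0.02,"tz": 0.11,"spin": 0},{"tx": -0.11,"ty": -0.04,"tz": 0.11,"spin": 0},{"tx": -0.15,"ty": -0.06,"tz": 0.11,"spin": 0}]'

```text
t: 9.0
ee_pos: [532.9, -62.7, 278.0]
orientation: [2.168, 2.272, 0.001]
ft_force: [0.1, -0.3, 0.4]
width: 19.7
grasp_force: 0.0
```

Call:
apply_moves --targets '[{"tx": -0.01,"ty": -0.01,"tz": 0,"spin": 0},{"tx": -0.01,"ty": -0.01,"tz": 0,"spin": 0},{"tx": -0.01,"ty": -0.01,"tz": 0,"spin": 0},{"tx": -0.01,"ty": -0.01,"tz": 0,"spin": 0},{"tx": -0.01,"ty": -0.01,"tz": 0,"spin": 0},{"tx": -0.01,"ty": -0.01,"tz": 0,"spin": 0},{"tx": -0.01,"ty": -0.01,"tz": 0,"spin": 0},{"tx": -0.01,"ty": -0.01,"tz": 0,"spin": 0}]' --gripper 0

```text
t: 9.8
ee_pos: [524.3, -72.2, 276.6]
orientation: [-2.169, -2.272, 0.0]
ft_force: [-0.9, -0.0, 0.4]
width: 44.2
grasp_force: 0.0
```

```bash
python3 - <<'E'
from h import *
np.set_printoptions(precision=1,suppress=True)
ims=[];Z={'slide_grip':70,'notch':40,'plunger':40,'nest':26,'probe_slide':34,'lid_handle':183,'case':0,'lid_hinge':65}
O={}
for c in ['scene','side','wrist']:
    ims.append(ctrl.get_image(c))
    for n in Z:
        for q in ctrl.pinpoint(n,c)[:2]:
            print(c,n,np.array(q['uv']),round(q['score'],2),atz(c,q['uv'],Z[n]))
            if q['score']>.5: O.setdefault(n,[]).append((c,q['uv']))
for n in O:
    if len(O[n])>1: print(n,*tri(O[n]))
cv2.imwrite('pics/b.png',cv2.resize(ims[2][:,:,::-1],(800,600)))
cv2.imwrite('pics/c.png',np.hstack([ims[0][150:450,150:550],ims[1][150:450,130:530]])[:,:,::-1])
E
```

```text
scene slide_grip [391.1 333. ] 0.77 [510.5 -73.1  70. ]
scene notch [421.1 346.5] 0.72 [ 529.5 -119.8   40. ]
scene notch [389.1 334.7] 0.68 [524.8 -65.8  40. ]
scene plunger [387.2 333.4] 0.95 [525.5 -62.1  40. ]
scene plunger [222.7 292.6] 0.48 [462.9 221.9  40. ]
scene nest [307.2 313.2] 0.56 [504.8  77.4  26. ]
scene probe_slide [381.4 340.8] 0.96 [511.9 -58.5  34. ]
scene case [360.1 334.8] 0.83 [525.4 -14.7   0. ]
scene lid_hinge [378.3 278.3] 0.9 [603.1  -7.5  65. ]
side slide_grip [275.3 321.5] 0.64 [512.9 -69.3  70. ]
side notch [292.8 358.7] 0.8 [ 537.6 -124.    40. ]
side plunger [286.4 330.8] 0.74 [530.5 -63.2  40. ]
side plunger [285.5 323.1] 0.17 [529.8 -45.1  40. ]
side nest [266.7 280.6] 0.72 [498.5  88.2  26. ]
side probe_slide [274.2 331.8] 0.55 [509.8 -57.8  34. ]
side probe_slide [327.5 425.6] 0.46 [ 578.6 -241.    34. ]
side lid_handle [377.5 236.4] 0.76 [688.1  -2.7 183. ]
side lid_handle [285.3 324.2] 0.23 [ 527.2 -187.3  183. ]
side case [291.9 359. ] 0.72 [537.3 -90.9   0. ]
side case [284.7 325.5] 0.65 [528.7 -11.8   0. ]
side lid_hinge [324.9 294.1] 0.76 [6
[... 1005 characters left out ...]
857588359)]
nest [500.7  77.9  33.7] [np.float64(3.1736701035990458), np.float64(1.9874087749490021), np.float64(3.075863201742401)]
probe_slide [539.3 -41.2  30. ] [np.float64(25.676457372100927), np.float64(31.150919986996193), np.float64(30.665058934223126), np.float64(83.23887351287448)]
case [532.9 -14.7 -33.1] [np.float64(12.283576132925576), np.float64(37.569386708619476), np.float64(25.438429485115183), np.float64(10.741381276314073)]
lid_hinge [568.2 -44.  129.1] [np.float64(22.534579560438466), np.float64(34.35489095943653), np.float64(47.133302530953095), np.float64(59.846452476492786)]
lid_handle [687.8  -1.2 181.3] [np.float64(0.9534602296126536), np.float64(0.9534602296126587)]
```

View pics/b.png

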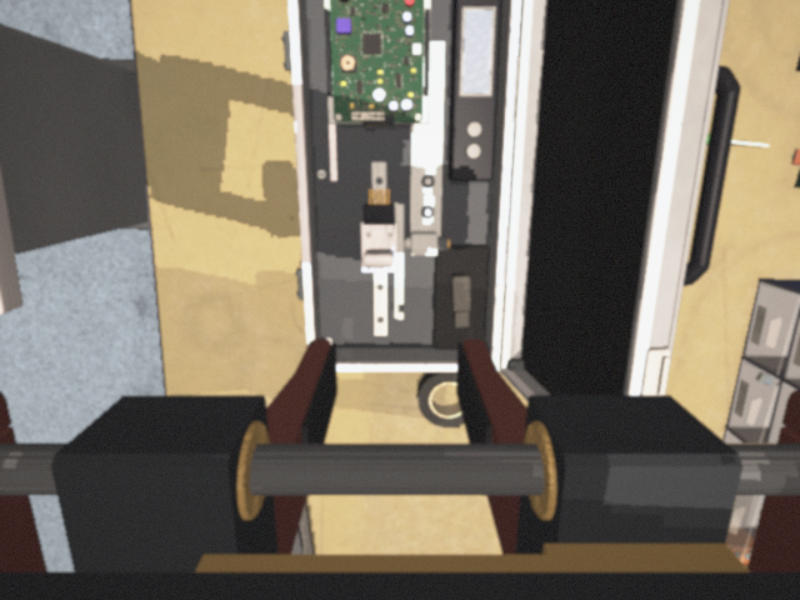

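View pics/c.png

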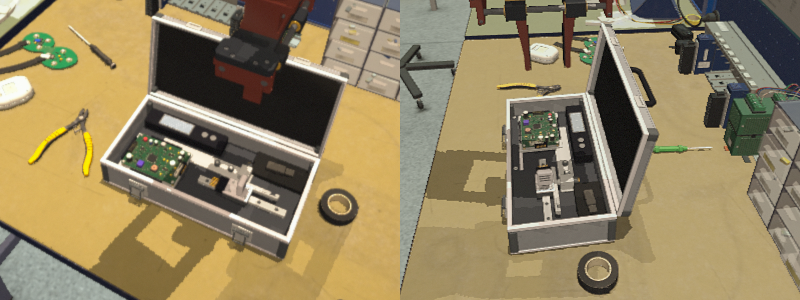

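Lid lies back. In the wrist view the slide is at about (377,245) of 800x600, the plate at about (374,257), and the plunger block at about (425,243). The grip plate is at about (510,-72,70), and the notch is about 58 mm short. Next is to turn the gripper and position it above the plate.

Call:
apply_moves --targets '[{"tx": -0.002,"ty": 0,"tz": 0,"spin": 8},{"tx": -0.004,"ty": 0,"tz": -0.01,"spin": 16},{"tx": -0.006,"ty": 0,"tz": -0.02,"spin": 24},{"tx": -0.008,"ty": 0,"tz": -0.03,"spin": 32},{"tx": -0.01,"ty": 0,"tz": -0.04,"spin": 40},{"tx": -0.012,"ty": 0,"tz": -0.05,"spin": 48},{"tx": -0.014,"ty": 0,"tz": -0.06,"spin": 56},{"tx": -0.0144,"ty": 0.0004,"tz": -0.07,"spin": 64}]' --gripper 0.18

```text
t: 11.95
ee_pos: [509.6, -72.0, 206.4]
orientation: [-0.627, -3.078, 0.0]
ft_force: [-0.9, -0.1, 0.3]
width: 36.1
grasp_force: 0.0
```

Call:
apply_moves --targets '[{"tx": 0,"ty": 0,"tz": -0.01,"spin": 8},{"tx": 0,"ty": 0,"tz": -0.02,"spin": 16},{"tx": 0,"ty": 0,"tz": -0.03,"spin": 22},{"tx": 0,"ty": 0,"tz": -0.04,"spin": 26},{"tx": 0,"ty": 0,"tz": -0.05,"spin": 26},{"tx": 0,"ty": 0,"tz": -0.05,"spin": 26},{"tx": 0,"ty": 0,"tz": -0.05,"spin": 26},{"tx": 0,"ty": 0,"tz": -0.05,"spin": 26}]'

```text
t: 12.75
ee_pos: [510.1, -72.1, 157.2]
orientation: [-0.071, 3.14, -0.0]
ft_force: [-0.1, 0.3, -0.2]
width: 35.8
grasp_force: 0.0
```

```bash
python3 - <<'E'
from h import *
np.set_printoptions(precision=1,suppress=True)
o=ctrl.get_obs(); print(o['ee_pos'],o['orientation'],o['width'],o['qpos'])
Z={'slide_grip':70,'notch':40,'plunger':40,'lid_hinge':65}
im=ctrl.get_image('wrist')
for n in Z:
    for q in ctrl.pinpoint(n,'wrist')[:2]:
        print(n,np.array(q['uv']),round(q['score'],2),atz('wrist',q['uv'],Z[n]))
cv2.imwrite('pics/d.png',im[:,:,::-1])
E
```

```text
[510.1 -72.1 157.2] [-0.1  3.1 -0. ] 35.83446870392552 [-0.2  0.4  1.9 -0.   0.9 -1.8]
slide_grip [314.2 238.4] 0.71 [508.9 -72.2  70. ]
notch [251.4 254.4] 0.66 [ 532.2 -119.3   40. ]
notch [325.  254.4] 0.52 [529.8 -63.3  40. ]
plunger [326.8 255.9] 0.83 [530.8 -61.8  40. ]
plunger [387.7 239.4] 0.61 [515.7 -16.7  40. ]
```

View pics/d.png

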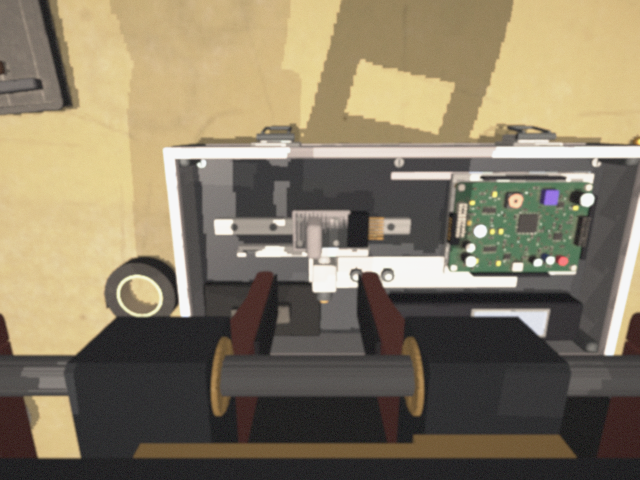

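The plate is at about (314,238) and the notch at about (251,254), both between the fingers as planned. The grip estimate is confirmed, so I'll descend and close.

Call:
apply_moves --targets '[{"tx": 0,"ty": 0,"tz": -0.025,"spin": 0},{"tx": 0,"ty": 0,"tz": -0.05,"spin": 0},{"tx": 0,"ty": 0,"tz": -0.07,"spin": 0},{"tx": 0,"ty": 0,"tz": -0.085,"spin": 0},{"tx": 0,"ty": 0,"tz": -0.095,"spin": 0},{"tx": 0,"ty": 0,"tz": -0.102,"spin": 0},{"tx": 0,"ty": 0,"tz": -0.102,"spin": 0},{"tx": 0,"ty": 0,"tz": -0.102,"spin": 0}]'

```text
t: 13.8
ee_pos: [510.2, -72.0, 55.2]
orientation: [-0.073, 3.14, -0.0]
ft_force: [-0.6, -0.5, -0.1]
width: 36.0
grasp_force: 0.0
```

Call:
apply_moves --targets '[{"tx": 0,"ty": 0,"tz": 0,"spin": 0},{"tx": 0,"ty": 0,"tz": 0,"spin": 0},{"tx": 0,"ty": 0,"tz": 0,"spin": 0},{"tx": 0,"ty": 0,"tz": 0,"spin": 0},{"tx": 0,"ty": 0,"tz": 0,"spin": 0},{"tx": 0,"ty": 0,"tz": 0,"spin": 0},{"tx": 0,"ty": 0,"tz": 0,"spin": 0},{"tx": 0,"ty": 0,"tz": 0,"spin": 0}]' --gripper 1

```text
t: 14.6
ee_pos: [510.1, -72.1, 55.1]
orientation: [-0.073, 3.14, -0.0]
ft_force: [-0.9, -1.7, 5.7]
width: 9.8
grasp_force: 30.0
```

```bash
python3 - <<'E'
from h import *
np.set_printoptions(precision=1,suppress=True)
for _ in range(4):
  ctrl.get_image('side')
  o=ctrl.get_obs(); print(o['ee_pos'],o['width'],o['grasp_force'],o['ft_force'])
Z={'notch':40,'plunger':40}
for c in ['scene','side','wrist']:
  ctrl.get_image(c)
  for n in Z:
    for q in ctrl.pinpoint(n,c)[:2]:
        print(c,n,np.array(q['uv']),round(q['score'],2),atz(c,q['uv'],Z[n]))
E
```

```text
[510.1 -72.1  55.1] 9.725571418931438 30.00091016292572 [-1.4 -0.7  6.3]
[510.1 -72.1  55.1] 9.760601397396778 30.000845789909363 [-0.9 -1.4  5.2]
[510.1 -72.1  55.1] 10.130848672586591 30.00089943408966 [-0.5 -2.4  6.3]
[510.1 -72.1  55.1] 9.760875870793914 30.000901222229004 [-1.1 -0.8  5.2]
scene notch [420.8 344. ] 0.78 [ 533.5 -117.7   40. ]
side notch [292.8 356.9] 0.65 [ 537.9 -120.3   40. ]
side plunger [288.6 328.9] 0.7 [534.4 -59.2  40. ]
```

Call:
apply_moves --targets '[{"tx": -0.0003,"ty": 0.006,"tz": 0,"spin": 0},{"tx": -0.0006,"ty": 0.013,"tz": 0,"spin": 0},{"tx": -0.0009,"ty": 0.02,"tz": 0,"spin": 0},{"tx": -0.0012,"ty": 0.027,"tz": 0,"spin": 0},{"tx": -0.0016,"ty": 0.034,"tz": 0,"spin": 0},{"tx": -0.0019,"ty": 0.041,"tz": 0,"spin": 0},{"tx": -0.0022,"ty": 0.047,"tz": 0,"spin": 0},{"tx": -0.0022,"ty": 0.047,"tz": 0,"spin": 0}]'

```text
t: 16.05
ee_pos: [507.8, -24.6, 55.1]
orientation: [-0.074, 3.14, -0.0]
ft_force: [-1.1, -0.6, 5.9]
width: 9.8
grasp_force: 30.0
```

```bash
cat > m.py <<'E'
from h import *
np.set_printoptions(precision=1,suppress=True)
F=[];P=[]
for c in ['wrist','scene','side','wrist','scene','side']:
  ctrl.get_image(c)
  o=ctrl.get_obs(); F.append(o['ft_force']);P.append(o['ee_pos'])
  for n in ['notch','plunger','slide_grip']:
    for q in ctrl.pinpoint(n,c)[:1]:
        print(c,n,np.array(q['uv']),round(q['score'],2),atz(c,q['uv'],70 if n=='slide_grip' else 40))
print(np.mean(P,0),np.mean(F,0),np.std(F,0),o['width'],o['grasp_force'])
E
python3 m.py
```

```text
wrist notch [221.4 316.6] 0.89 [528.9 -70.4  40. ]
wrist slide_grip [313.  308.8] 0.7 [507.7 -24.7  70. ]
scene notch [393.9 334.2] 0.8 [529.4 -72.3  40. ]
scene plunger [390.7 334.2] 0.91 [526.9 -67.7  40. ]
scene slide_grip [360.4 320.1] 0.66 [508.7 -20.2  70. ]
side notch [327.7 424.9] 0.66 [ 578.4 -243.7   40. ]
side plunger [288.4 329.3] 0.81 [534.  -60.1  40. ]
side slide_grip [275.4 303. ] 0.65 [514.3 -25.2  70. ]
wrist notch [224.4 315.8] 0.97 [528.4 -68.9  40. ]
wrist slide_grip [313.3 306.3] 0.85 [506.5 -24.6  70. ]
scene notch [394.1 337. ] 0.9 [524.7 -74.7  40. ]
scene plunger [392.4 331.5] 0.97 [532.9 -68.   40. ]
scene slide_grip [363.6 320.6] 0.92 [510.4 -25.1  70. ]
side notch [288.3 334.6] 0.62 [533.2 -72.2  40. ]
side plunger [286.9 330.1] 0.87 [531.4 -61.7  40. ]
side slide_grip [270.6 304.8] 0.88 [506.  -28.9  70. ]
[507.8 -24.8  55.1] [-1.3  0.5  6.1] [0.2 0.5 0.3] 9.745594101647134 30.001346468925476
```

Call:
apply_moves --targets '[{"tx": 0,"ty": 0.0005,"tz": 0,"spin": 0},{"tx": -0.0001,"ty": 0.001,"tz": 0,"spin": 0},{"tx": -0.0001,"ty": 0.0015,"tz": 0,"spin": 0},{"tx": -0.0001,"ty": 0.002,"tz": 0,"spin": 0},{"tx": -0.0001,"ty": 0.0025,"tz": 0,"spin": 0},{"tx": -0.0001,"ty": 0.003,"tz": 0,"spin": 0},{"tx": -0.0001,"ty": 0.003,"tz": 0,"spin": 0},{"tx": -0.0001,"ty": 0.003,"tz": 0,"spin": 0}]'

```text
t: 18.05
ee_pos: [507.7, -22.9, 55.1]
orientation: [-0.073, 3.14, -0.002]
ft_force: [-1.8, -6.8, 6.4]
width: 9.7
grasp_force: 30.0
```

```bash
cat > f.py <<'E'
from h import *
np.set_printoptions(precision=2,suppress=True)
F=[];P=[]
for i in range(4):
  ctrl.get_image('side'); o=ctrl.get_obs(); F.append(o['ft_force']);P.append(o['ee_pos'])
print(o['t'],np.mean(P,0),np.mean(F,0),np.std(F,0))
E
python3 f.py
```

```text
18.25 [507.73 -22.86  55.14] [-1.46 -7.36  6.31] [0.17 0.29 0.62]
```

Call:
apply_moves --targets '[{"tx": 0,"ty": 0.0003,"tz": 0,"spin": 0},{"tx": 0,"ty": 0.0006,"tz": 0,"spin": 0},{"tx": 0,"ty": 0.001,"tz": 0,"spin": 0},{"tx": 0,"ty": 0.001,"tz": 0,"spin": 0},{"tx": 0,"ty": 0.001,"tz": 0,"spin": 0},{"tx": 0,"ty": 0.001,"tz": 0,"spin": 0},{"tx": 0,"ty": 0.001,"tz": 0,"spin": 0},{"tx": 0,"ty": 0.001,"tz": 0,"spin": 0}]'

```text
t: 19.05
ee_pos: [507.7, -21.8, 55.1]
orientation: [-0.073, 3.14, -0.002]
ft_force: [-0.6, -6.9, 5.7]
width: 9.7
grasp_force: 30.0
```

```bash
python3 f.py
```

```text
19.25 [507.7  -21.81  55.15] [-1.39 -6.6   6.55] [0.23 0.71 0.25]
```

Pins are in contact (about 7 N), so the click should come about 3-5 mm further on. I'll creep forward.

Call:
apply_moves --targets '[{"tx": 0,"ty": 0.0003,"tz": 0,"spin": 0},{"tx": 0,"ty": 0.0006,"tz": 0,"spin": 0},{"tx": 0,"ty": 0.001,"tz": 0,"spin": 0},{"tx": 0,"ty": 0.001,"tz": 0,"spin": 0},{"tx": 0,"ty": 0.001,"tz": 0,"spin": 0},{"tx": 0,"ty": 0.001,"tz": 0,"spin": 0},{"tx": 0,"ty": 0.001,"tz": 0,"spin": 0},{"tx": 0,"ty": 0.001,"tz": 0,"spin": 0}]'

```text
t: 20.05
ee_pos: [507.6, -20.7, 55.1]
orientation: [-0.073, 3.14, -0.001]
ft_force: [-0.8, -5.8, 6.2]
width: 9.9
grasp_force: 30.0
```

```bash
python3 f.py
```

```text
20.25 [507.64 -20.69  55.14] [-1.22 -5.37  6.42] [0.36 0.37 0.3 ]
```

Call:
apply_moves --targets '[{"tx": 0,"ty": 0.0002,"tz": 0,"spin": 0},{"tx": 0,"ty": 0.0004,"tz": 0,"spin": 0},{"tx": 0,"ty": 0.0005,"tz": 0,"spin": 0},{"tx": 0,"ty": 0.0005,"tz": 0,"spin": 0},{"tx": 0,"ty": 0.0005,"tz": 0,"spin": 0},{"tx": 0,"ty": 0.0005,"tz": 0,"spin": 0},{"tx": 0,"ty": 0.0005,"tz": 0,"spin": 0},{"tx": 0,"ty": 0.0005,"tz": 0,"spin": 0}]'

```text
t: 21.05
ee_pos: [507.6, -20.2, 55.1]
orientation: [-0.073, 3.14, -0.001]
ft_force: [-1.5, -6.4, 6.1]
width: 9.6
grasp_force: 30.0
```

```bash
python3 f.py
```

```text
21.25 [507.62 -20.23  55.14] [-1.95 -5.96  6.23] [0.44 0.12 0.21]
```

Call:
apply_moves --targets '[{"tx": 0,"ty": 0.0002,"tz": 0,"spin": 0},{"tx": 0,"ty": 0.0004,"tz": 0,"spin": 0},{"tx": 0,"ty": 0.0005,"tz": 0,"spin": 0},{"tx": 0,"ty": 0.0005,"tz": 0,"spin": 0},{"tx": 0,"ty": 0.0005,"tz": 0,"spin": 0},{"tx": 0,"ty": 0.0005,"tz": 0,"spin": 0},{"tx": 0,"ty": 0.0005,"tz": 0,"spin": 0},{"tx": 0,"ty": 0.0005,"tz": 0,"spin": 0}]'

```text
t: 22.05
ee_pos: [507.6, -19.7, 55.1]
orientation: [-0.073, 3.14, -0.002]
ft_force: [-1.7, -5.5, 6.5]
width: 10.0
grasp_force: 30.0
```

```bash
python3 m.py; python3 f.py
```

```text
wrist notch [222.3 318.2] 0.71 [529.6 -64.9  40. ]
wrist slide_grip [316.6 304.1] 0.58 [505.3 -18.2  70. ]
scene notch [392.5 334.4] 0.88 [527.9 -70.4  40. ]
scene plunger [388.  333.7] 0.55 [525.6 -63.5  40. ]
scene slide_grip [360.2 320.8] 0.81 [507.4 -20.5  70. ]
side notch [286.1 331.3] 0.67 [529.9 -64.3  40. ]
side plunger [285.4 328.5] 0.81 [529.  -57.8  40. ]
side slide_grip [271.3 302.4] 0.75 [507.3 -23.1  70. ]
wrist notch [221.2 320. ] 0.58 [530.7 -65.5  40. ]
wrist slide_grip [314.3 307. ] 0.56 [506.6 -19.1  70. ]
scene notch [391.4 334.8] 0.97 [526.4 -69.2  40. ]
scene plunger [389.4 331.3] 0.56 [530.9 -63.6  40. ]
scene slide_grip [357.  318.7] 0.79 [508.5 -14.2  70. ]
side notch [286.  333.4] 0.65 [529.5 -69.1  40. ]
side plunger [284.7 330.2] 0.62 [527.7 -61.6  40. ]
side slide_grip [273.1 297.6] 0.56 [510.7 -11.2  70. ]
[507.6 -19.7  55.1] [-1.3 -6.1  6.3] [0.5 0.2 0.6] 10.022649809616965 30.001185536384583
23.45 [507.61 -19.72  55.14] [-1.35 -6.05  6.47] [0.18 0.56 0.27]
```

Call:
apply_moves --targets '[{"tx": 0,"ty": 0.0002,"tz": 0,"spin": 0},{"tx": 0,"ty": 0.0004,"tz": 0,"spin": 0},{"tx": 0,"ty": 0.0005,"tz": 0,"spin": 0},{"tx": 0,"ty": 0.0005,"tz": 0,"spin": 0},{"tx": 0,"ty": 0.0005,"tz": 0,"spin": 0},{"tx": 0,"ty": 0.0005,"tz": 0,"spin": 0},{"tx": 0,"ty": 0.0005,"tz": 0,"spin": 0},{"tx": 0,"ty": 0.0005,"tz": 0,"spin": 0}]'

```text
t: 24.25
ee_pos: [507.6, -19.2, 55.1]
orientation: [-0.073, 3.141, -0.002]
ft_force: [-1.5, -6.5, 7.6]
width: 10.0
grasp_force: 30.0
```

```bash
python3 f.py
```

```text
24.45 [507.6  -19.23  55.15] [-1.48 -6.07  6.57] [0.43 0.7  0.42]
```

Call:
apply_moves --targets '[{"tx": 0,"ty": 0.0002,"tz": 0,"spin": 0},{"tx": 0,"ty": 0.0004,"tz": 0,"spin": 0},{"tx": 0,"ty": 0.0005,"tz": 0,"spin": 0},{"tx": 0,"ty": 0.0005,"tz": 0,"spin": 0},{"tx": 0,"ty": 0.0005,"tz": 0,"spin": 0},{"tx": 0,"ty": 0.0005,"tz": 0,"spin": 0},{"tx": 0,"ty": 0.0005,"tz": 0,"spin": 0},{"tx": 0,"ty": 0.0005,"tz": 0,"spin": 0}]'

```text
t: 25.25
ee_pos: [507.6, -18.9, 55.1]
orientation: [-0.073, 3.141, -0.002]
ft_force: [-1.9, -6.9, 8.0]
width: 9.4
grasp_force: 30.0
```

```bash
python3 f.py; python3 - <<'E'
from h import *
# enlarged wrist crop around the notch
im=ctrl.get_image('wrist'); print(proj('wrist',[530,-62,40]))
cv2.imwrite('pics/e.png',cv2.resize(im[240:360,160:320],(800,600),interpolation=cv2.INTER_CUBIC)[:,:,::-1])
E
```

```text
25.45 [507.57 -18.92  55.14] [-1.48 -7.    6.28] [0.33 0.58 0.17]
[226.55623479 319.08860729]
```

View pics/e.png

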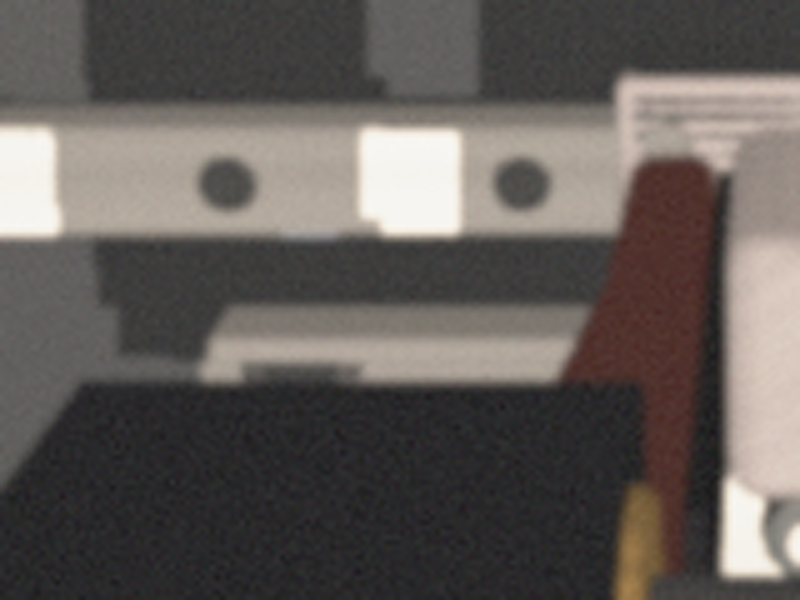

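In the crop the notch shows at about x 240-365, with the block hidden. Following error (command minus pose) has gone 0.86, 0.69, 0.73, then 0.92 mm. That is a drop of about 1.5 N followed by the start of a rise, which looks like the click. I'll take one small probing step to confirm.

Call:
apply_moves --targets '[{"tx": 0,"ty": 0.0001,"tz": 0,"spin": 0},{"tx": 0,"ty": 0.0002,"tz": 0,"spin": 0},{"tx": 0,"ty": 0.0003,"tz": 0,"spin": 0},{"tx": 0,"ty": 0.0003,"tz": 0,"spin": 0},{"tx": 0,"ty": 0.0003,"tz": 0,"spin": 0},{"tx": 0,"ty": 0.0003,"tz": 0,"spin": 0},{"tx": 0,"ty": 0.0003,"tz": 0,"spin": 0},{"tx": 0,"ty": 0.0003,"tz": 0,"spin": 0}]'

```text
t: 26.3
ee_pos: [507.5, -18.8, 55.1]
orientation: [-0.073, 3.141, -0.002]
ft_force: [-2.6, -8.4, 7.2]
width: 10.0
grasp_force: 30.0
```

```bash
python3 f.py; python3 - <<'E'
from h import *
np.set_printoptions(precision=1,suppress=True)
for uv in [(220.5,314.5)]: print(atz('wrist',uv,41))
ims=[]
for c,p in [('scene',(390,333)),('side',(287,330))]:
    im=ctrl.get_image(c); print(c,proj(c,[531,-62,40]),proj(c,[531,-66,40]))
    x,y=p; ims.append(cv2.resize(im[y-40:y+40,x-27:x+26],(397,600),interpolation=cv2.INTER_CUBIC))
cv2.imwrite('pics/f.png',np.hstack(ims)[:,:,::-1])
E
```

```text
26.5 [507.57 -18.78  55.15] [-1.61 -8.19  6.57] [0.23 0.15 0.52]
[527.1 -64.6  41. ]
scene [388.6 330.9] [390.8 331.9]
side [286.7 330.2] [286.8 332. ]
```

View pics/f.png

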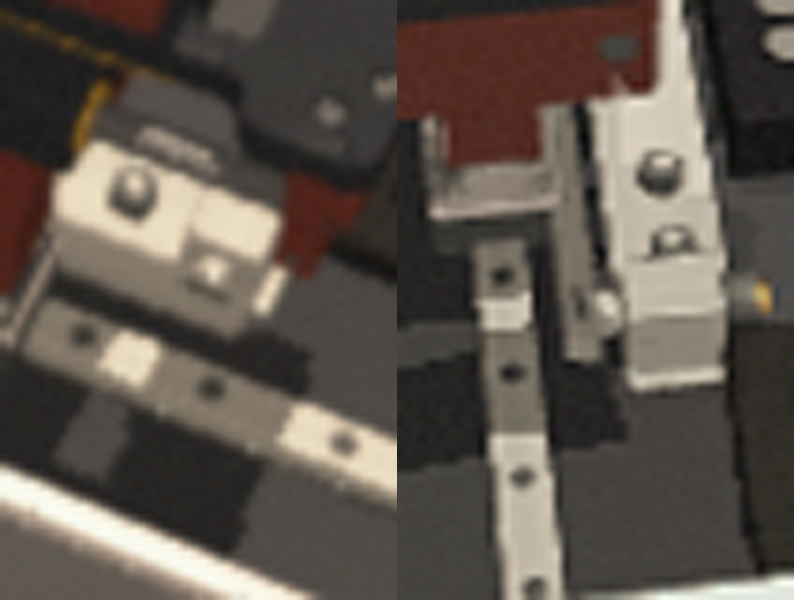

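The side crop shows the ball at about (605,310) seated against the notch mark at about (580,305). The force rose from 7.0 to 8.2 N over only 0.14 mm, so the click has happened. The slide is held at the notch, so I'll hand in.

```bash
python3 -c "
from workcell import ctrl
print(ctrl.close_job())"
```

```text
the job is handed in; nothing more can be done
None
```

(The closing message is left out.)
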